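Pump up the injector's hand pump until its indicator pin pops out

TASK

Charge the wax injector's hand pump: with the fingertips, press its black plunger knob all the way down and let it spring all the way back up, again and again, until the red indicator pin has popped fully out and its yellow band shows. Only press: do not take the knob between the fingers, do not touch the pin, and do not lift, tip or shove the pump. Leave the other things on the bench where they are, and finish with the knob up again.

Things in the scene. Friction and masses are not known exactly. Their poses are not given: they have to be found in the camera images.
- pump: blue hand pump, 3 kg, loose on rubber feet; foot plate 150 mm along its x, 104 mm along its y. Origin: centre of its underside; z up. Blue housing 122x66 mm, its top at z = 90 mm. Plunger at x = +30 mm, y = 0, on an aluminium barrel (42 mm diameter, top at z = 114 mm); indicator pin at x = -42 mm, y = 0. A brass outlet at z = 45 mm reaches out to x = +80 mm
- plunger_top (a point): centre of the flat top of the black plunger knob (mushroom knob, 32 mm diameter, 17 mm high, flat top 26 mm across); 155 mm above the bench with the plunger up, 135 mm with it fully down; axes as the pump's, moves with the plunger
- plunger (a joint): plunger travel in m: 0 up, 0.020 fully down (hard stop). Its damped spring pushes back with 6 N (up) to 14 N (down), a few N more while it is pressed, and returns it to 0 in about 0.4 s when let go. Each full press drives the pin out about 8 mm (the first 3 to 12 mm); the pin stays out while the plunger rises. Presses under about 14 mm may not drive it. More presses once it is out do no harm
- indicator (a joint): how far the red indicator pin has come out, in m: starts at 0 to 0.012, rises during each press, stays put between presses, and is fully out at 0.036 (its stop; it may rest 1 to 2 mm short of it). 3 or 4 full presses are needed, perhaps 5; after the last but one it stands at most at 0.029
- indicator_tip (a point): domed tip of the red indicator pin (15 mm head, 11 to 12 mm shank), at x = -42 mm of the pump; 106 mm above the bench when fully in, 142 mm when fully out; a yellow band, 8 mm high, at the foot of the pin comes out of the steel bezel only when the pin is fully out
- bench_brush: small bench brush with a wooden back, 29x82x24 mm, lying at the left edge of the bench; bystander. Origin at the centre of its underside
- lump_0: orange wax lump about 40 mm across, at the left edge of the bench; bystander. Origin at the centre of its underside
- tweezers: steel tweezers, 16x134x6 mm, lying on the bench to the right; bystander. Origin at the centre of its underside
- locating_pin: steel locating pin, 80 mm long, 10 mm thick, lying beside the pump on its left; bystander. Origin at the centre of its underside
- fitting: tangle of small violet wax fittings, 56x56x21 mm, on the robot's side of the pump; bystander. Origin at the centre of its underside
- mug: white mug with dark dots, 82 mm wide (114 mm with its handle), 91 mm high; bystander. Origin at the centre of its underside

How it is judged:
By the outcome, as a careful person would: the job done as asked, in the order asked, and still so for the second after the job is handed in, with the robot touching nothing.
It also fails if it takes over 45 s, if anything falls off the work surface, if the arm or the gripper's body presses on something with over 40 N, if the wrist force passes 120 N, or if a joint passes its speed limit or range.

ROBOT

A 6-joint arm with a two-finger parallel gripper is mounted at the origin on the work surface; the furniture and walls round the work are solid. World frame = base frame: x ahead of the robot, y to its left, z up, the work surface at z = 0. Lengths are in m, angles in rad, forces in N, time in s.
With the tool pointing down it reaches from about 0.35 to 0.725 m from the base axis. Payload 4.3 kg.
Tool frame: the origin (TCP) lies midway between the tips of the shut fingers; the grasp point (between the pads) lies 19 mm behind it (r.grasp_offset is the distance from the TCP to the grasp point, in m); z points along the fingers, x is the direction in which the jaws open and shut, and the axes are right-handed (so a half turn about z gives the same grasp; the last joint's range is limited). The gripper opens to 85 mm and grips with 20 to 120 N. Pads are 22 mm wide; open, the fingers measure 114 mm over their backs; the gripper's body (76 mm by 85 mm) begins 54 mm behind the grasp point. The pads swing forward as they close: fully open they stand 13 mm farther back than shut.
Start: joints at [-1.275, 0.377, 0.081, 1.274, 0, 1.46], TCP at [0.227, -0.528, 0.231] pointing down, gripper open.
Joint ranges: [-2.72, 2.72], [-0.84, 1.66], [-1.02, 1.22], [-1.77, 2.12], [-1.37, 1.28], [-3.14, 3.14]. Speed limits (rad/s): [2.57, 2.57, 3.14, 3.14, 3.14, 3.14].

INTERFACE

Orientations are given as a unit quaternion [x, y, z, w].
In Python, from rig import r gives the robot as it stands. The module is installed in compiled form; this text tells all that it offers.
- The arm moves only by the tool drive_tool, never from a script. Its argument "series" is a list of rows, each a list of 7 numbers: the shift along the tool's x, y, z in mm, then the turn, a rotation vector about the tool's x, y, z in degrees, then the opening, from 0 (shut) to 1 (fully open). In form: [[x, y, z, wx, wy, wz, fingers], ...]. A call has 1 to 20 rows; each row is the pose to reach, as a shift and turn from the pose commanded when the call began, along the tool's axes at that moment; what a row does not reach only later rows make up. A row lasts 1/10 s, in which the tool goes at most 50 mm and 8.59 degrees, less where a joint would pass 70% of its speed; a pose out of reach is approached as far as the arm can. A call with a gripper value outside its range is refused whole. The fingers move at their own pace and stop on an object; "newtons" is the grip in N (left out, the last holds). Time passes only in rows, so rows that repeat a pose let the fingers close. It gives the time, the measured TCP pose, the force and the opening at its end, in the units of the state.
- r.observe(): the state, without advancing time (a new reading comes with each control period).
- r.capture(name): name is "scene" or "top"; returns a dict with "pixels" (420x560x3 uint8, blue, green, red), "depth" (420x560 float32, m along the optical axis (not along the pixel's ray), 0 where there is no reading), "camera_matrix" (3x3 intrinsics, pixels), "R" (3x3) and "t" (3): a world point X has camera coordinates R X + t. Camera axes: x right, y down, z forward; pixel columns grow to the right and rows downward; lengths in m; the calibration is good to about 2 mm. A picture is of the moment at which its call begins.
- r.finish_job(): hands the job in, once; it reports no verdict.
The state is a dict: "clock": time; "joints": joint angles; "joint_velocities": joint speeds; "joint_torque": joint torques, N m; "position": TCP position; "tool_rot": TCP orientation; "force": force on the tool from outside, world axes, zero at the start; "ft_torque": the same for the moment, N m; "finger_gap": opening from 0.0 (shut) to 1.0 (fully open).
Only numpy, scipy, OpenCV 4.12 (cv2) and the standard library are available. Lean on these libraries where they do the work, as an engineer would, in place of code of your own. Each camera call takes 0.05 s, during which the arm holds its last target.

## Working session

There is one attempt and no reset: what is moved stays moved. The work goes in short steps, Python scripts to look and compute and a tool call to move; the robot and the scene stay as the last step left them, time stands still between calls to the robot, and variables do not carry over. Pictures are saved under pics/ and viewed, and the job is handed in when it is done.

Besides the shell and the picture viewer there is one more tool, called after "Emit:" as a command line: name --pt "numbers of a row" for each row, then --argument value for the rest. drive_tool: Moves the arm, as the interface text tells. Its arguments: {"type":"object","properties":{"series":{"type":"array"},"newtons":{"type":"number"}},"required":["series"]}

```bash
mkdir -p pics
python3 - <<'E'
from rig import r
import cv2,numpy as np
print(r.observe(), r.grasp_offset)
for n in("scene","top"):
    c=r.capture(n); cv2.imwrite(f"pics/{n}0.png",c["pixels"]); np.savez(f"{n}0.npz",**c)
    print(n,c["camera_matrix"],c["R"],c["t"])
E
```

```text
{'clock': 0.0, 'joints': array([-1.27529856e+00,  3.78110300e-01,  7.96559725e-02,  1.27436419e+00,
        1.08616905e-05,  1.46050162e+00]), 'joint_velocities': array([ 0.00080349,  0.00016377,  0.00093652, -0.00035433, -0.00109087,
       -0.00037316]), 'joint_torque': array([-2.59659546e-04, -4.63606095e+01,  2.69873768e+01,  2.08770455e-02,
       -1.45975247e-05,  2.61451639e-06]), 'position': array([ 0.22680731, -0.52769579,  0.23034552]), 'tool_rot': array([ 8.35088487e-01, -5.50114713e-01, -7.74530679e-04, -6.49956104e-04]), 'force': array([-0.33779064, -0.69623653, -0.58139857]), 'ft_torque': array([0.03833918, 0.02105122, 0.07276537]), 'finger_gap': 0.9973017610974153} 0.0187
scene [[386.78644601   0.         281.55983711]
 [  0.         386.78644601 213.22073772]
 [  0.           0.           1.        ]] [[ 0.84293306  0.53799933 -0.00453579]
 [ 0.45181307 -0.71242408 -0.53695146]
 [-0.29211093  0.45056481 -0.84360095]] [-0.45150068 -0.0660753   1.05153509]
top [[449.67100068   0.         288.11574796]
 [  0.         449.67100068 200.81335148]
 [  0.           0.           1.        ]] [[ 0.02097675 -0.99975685  0.00679755]
 [-0.98886384 -0.02174921 -0.14722525]
 [ 0.1473373  -0.00363355 -0.98907963]] [0.11115115 0.4429304  1.19510522]
```

View pics/scene0.png

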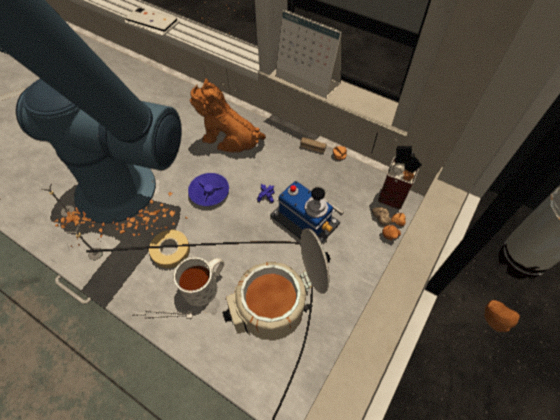

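View pics/top0.png

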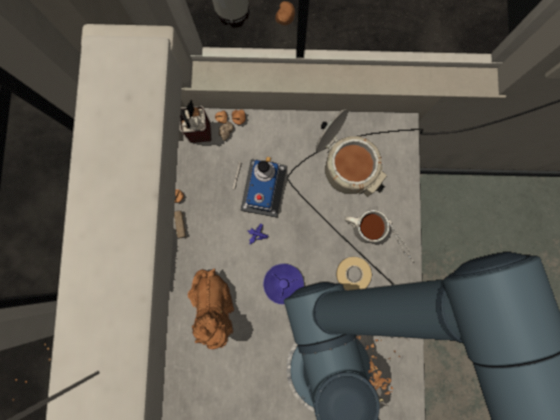

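```bash
cat > h.py <<'E'
import numpy as np,cv2
def load(n):
    return dict(np.load(n))
def pt(c,u,v,d=None):
    K,R,t=c["camera_matrix"],c["R"],c["t"]
    if d is None: d=c["depth"][int(round(v)),int(round(u))]
    p=np.linalg.inv(K)@[u,v,1]*d
    return R.T@(p-t)
def plane(c,u,v,z):
    K,R,t=c["camera_matrix"],c["R"],c["t"]
    o=-R.T@t; d=R.T@(np.linalg.inv(K)@[u,v,1]); return o+d*(z-o[2])/d[2]
def proj(c,X):
    p=c["camera_matrix"]@(c["R"]@np.array(X,float)+c["t"]); return p[:2]/p[2]
def cloud(c):
    v,u=np.mgrid[0:420,0:560]; K=c["camera_matrix"]
    P=np.stack([(u-K[0,2])/K[0,0],(v-K[1,2])/K[1,1],np.ones_like(u)],-1)*c["depth"][...,None]
    W=(P-c["t"])@c["R"]; W[c["depth"]==0]=np.nan; return W
def crop(c,u0,u1,v0,v1,s,name):
    cv2.imwrite(name,cv2.resize(c["pixels"][v0:v1,u0:u1],None,fx=s,fy=s,interpolation=cv2.INTER_CUBIC))
E
python3 - <<'E'
from h import *
s=load("scene0.npz");t=load("top0.npz")
crop(s,250,350,150,250,6,"pics/s0z.png");crop(t,220,320,130,230,6,"pics/t0z.png")
for c,n,L in((s,"s",[(319,191),(293,188),(315,260),(310,240),(200,244),(290,350),(270,295)]),(t,"t",[(264,166),(259,197),(332,130),(292,180),(350,240),(400,129),(355,160)])):
    for p in L: print(n,p,pt(c,*p).round(3))
for n,c in(("s",s),("t",t)):
    W=cloud(c)
    # things higher than .16 near pump
    m=(W[...,2]>.12)&(W[...,0]>.2)&(W[...,0]<.8)&(abs(W[...,1])<.5)
    lab=cv2.connectedComponentsWithStats(m.astype(np.uint8))
    for i in range(1,lab[0]):
        if lab[2][i,4]>8: 
            q=W[lab[1]==i]; print(n,lab[2][i],q.min(0).round(3),q.max(0).round(3))
E
```

```text
s (319, 191) [0.515 0.187 0.154]
s (293, 188) [0.445 0.194 0.106]
s (315, 260) [0.596 0.027 0.176]
s (310, 240) [0.573 0.043 0.208]
s (200, 244) [ 0.338 -0.033  0.075]
s (290, 350) [ 0.624 -0.105 -0.002]
s (270, 295) [ 0.539 -0.049  0.078]
t (264, 166) [0.508 0.183 0.156]
t (259, 197) [0.438 0.196 0.107]
t (332, 130) [0.601 0.016 0.165]
t (292, 180) [ 0.505  0.111 -0.003]
t (350, 240) [ 0.339 -0.053 -0.001]
t (400, 129) [ 0.658 -0.195  0.008]
t (355, 160) [ 0.547 -0.055  0.082]
s [    0     0   182   171 11524] [ 0.2   -0.112  0.196] [0.256 0.12  0.631]
s [  270     0   290   420 40557] [ 0.2   -0.212  0.12 ] [0.8   0.5   0.584]
s [311 187  14  17 168] [0.5   0.167 0.122] [0.53  0.197 0.158]
s [ 300  229   31   65 1301] [ 0.547 -0.022  0.128] [0.646 0.055 0.253]
s [ 98 248  28   4  78] [ 0.2   -0.177  0.122] [ 0.235 -0.14   0.138]
t [    0     0   560   363 61111] [ 0.2  -0.5   0.12] [0.8   0.5   0.957]
t [516 107  21   9  55] [ 0.666 -0.498  0.12 ] [ 0.674 -0.47   0.171]
t [316 109  33  43 593] [ 0.544 -0.021  0.127] [0.641 0.058 0.255]
t [258 160  12  13 127] [0.494 0.17  0.145] [0.525 0.198 0.161]
t [  291   251   269    82 11414] [ 0.2   -0.171  0.12 ] [0.284 0.111 0.778]
```

```bash
sleep 1
```

```text
(no output)
```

View pics/s0z.png

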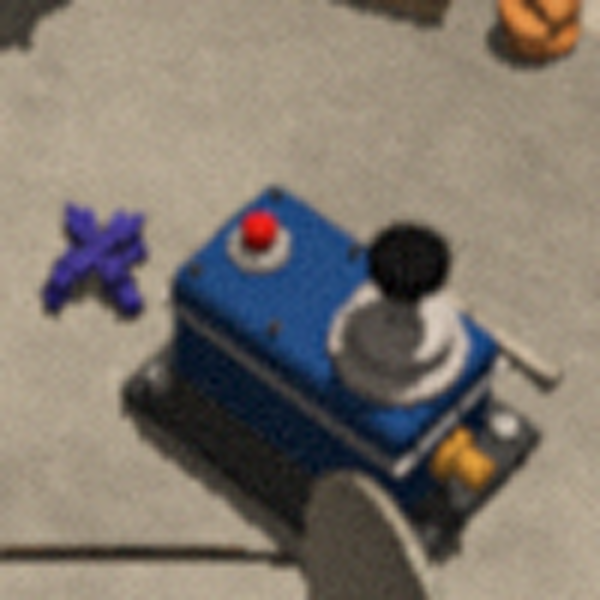

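View pics/t0z.png

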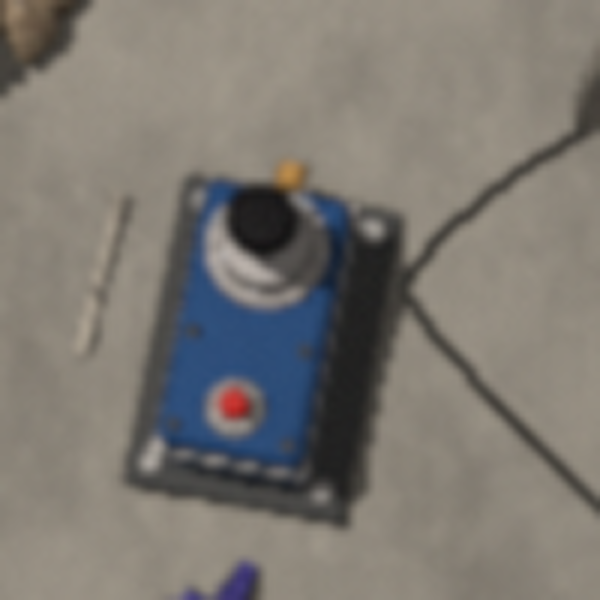

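Run:
```python
from h import *
from scipy.spatial.transform import Rotation as Ro
for n in("scene0.npz","top0.npz"):
    c=load(n);W=cloud(c)
    m=(abs(W[...,0]-.51)<.04)&(abs(W[...,1]-.183)<.04)&(W[...,2]>.150)
    q=W[m]; print(n,len(q),q.mean(0).round(4),q.min(0).round(3),q.max(0).round(3))
    hsv=cv2.cvtColor(c["pixels"],cv2.COLOR_BGR2HSV)
    box=np.zeros(m.shape,bool); uv=proj(c,[.44,.195,.106]).astype(int); box[uv[1]-10:uv[1]+10,uv[0]-10:uv[0]+10]=1
    red=box&(hsv[...,1]>180)&(hsv[...,2]>120)&((hsv[...,0]<8)|(hsv[...,0]>172))
    v,u=np.nonzero(red); print("pin",u.mean(),v.mean(),len(u),plane(c,u.mean(),v.mean(),.104).round(4),W[red][:,2].max())
    # wall/high points within the arm's sweep
    for y0 in np.arange(-.5,.5,.1):
        k=(W[...,0]>.3)&(W[...,0]<.75)&(W[...,1]>=y0)&(W[...,1]<y0+.1)&(W[...,2]>.26)
        if k.sum()>5: print("high",y0.round(2),W[k].min(0).round(3),W[k].max(0).round(3))
R=Ro.from_quat([8.35088487e-01,-5.50114713e-01,-7.745e-04,-6.4995e-04])
print(R.as_matrix().round(3))
for g in ([.51,.183,.34],[.45,-.15,.34]): print((R.inv().apply(np.array(g)-[.22681,-.5277,.23035])*1000).round(1))
```

```text
scene0.npz 127 [0.5151 0.1812 0.154 ] [0.5   0.167 0.15 ] [0.53  0.197 0.158]
pin 292.89473684210526 187.42105263157896 19 [0.443  0.1962 0.104 ] 0.1095761482839832
high 0.3 [0.722 0.374 0.261] [0.75  0.396 0.554]
high 0.4 [0.562 0.401 0.26 ] [0.722 0.482 0.53 ]
top0.npz 112 [0.5095 0.1844 0.1541] [0.495 0.17  0.15 ] [0.524 0.198 0.161]
pin 258.875 197.125 8 [0.4377 0.1963 0.104 ] 0.10946766524273181
high -0.5 [ 0.707 -0.499  0.26 ] [ 0.75  -0.418  0.398]
high 0.2 [0.3   0.206 0.894] [0.428 0.272 0.957]
high 0.3 [0.716 0.378 0.381] [0.75  0.4   0.519]
high 0.4 [0.557 0.4   0.434] [0.721 0.5   0.739]
[[ 0.395 -0.919 -0.001]
 [-0.919 -0.395  0.002]
 [-0.002 -0.    -1.   ]]
[-541.4 -540.8 -108.4]
[-259.1 -354.2 -109. ]
```

Emit:
drive_tool --pt "0 0 -50 0 0 0 0" --pt "0 0 -100 0 0 0 0" --pt "-34 -34 -110 0 0 -6 0" --pt "-68 -68 -110 0 0 -12 0" --pt "-101 -102 -110 0 0 -18 0" --pt "-135 -136 -110 0 0 -24 0" --pt "-169 -170 -110 0 0 -30 0" --pt "-203 -204 -110 0 0 -36 0" --pt "-236 -238 -110 0 0 -42 0" --pt "-270 -272 -110 0 0 -48 0" --pt "-304 -306 -110 0 0 -54 0" --pt "-338 -340 -110 0 0 -60 0" --pt "-371 -373 -110 0 0 -66 0" --pt "-405 -407 -110 0 0 -72 0" --pt "-439 -441 -110 0 0 -78 0" --pt "-473 -475 -110 0 0 -84 0" --pt "-507 -509 -110 0 0 -90 0" --pt "-540 -543 -110 0 0 -93 0" --pt "-540 -543 -110 0 0 -93 0" --pt "-540 -543 -110 0 0 -93 0" --newtons 40

```text
clock: 2.1
position: [0.5125, 0.1829, 0.3402]
tool_rot: [0.974, 0.228, -0.001, 0.0]
force: [-0.2, 0.7, 0.8]
finger_gap: 0.002
```

Emit:
drive_tool --pt "0 0 45 0 0 0 0" --pt "0 0 90 0 0 0 0" --pt "0 0 125 0 0 0 0" --pt "0 0 150 0 0 0 0" --pt "0 0 165 0 0 0 0" --pt "0 0 165 0 0 0 0"

```text
clock: 2.7
position: [0.5102, 0.18, 0.1741]
tool_rot: [0.974, 0.226, -0.003, 0.0]
force: [0.7, 0.3, 0.6]
finger_gap: 0.002
```

Run:
```python
from rig import r
from h import *
o=r.observe();print(o["position"],o["force"],o["joints"])
a=[]
for n in("scene","top"):
    c=r.capture(n); p=proj(c,o["position"]);print(n,p); u,v=p.astype(int)
    a.append(cv2.resize(c["pixels"][v-40:v+60,u-50:u+50],(400,400),interpolation=cv2.INTER_CUBIC))
cv2.imwrite("pics/a1.png",np.hstack(a))
```

```text
[0.51023994 0.18000929 0.17409858] [0.72019458 0.27938214 0.59988119] [ 2.22170891e-01  3.36162828e-01 -1.28367389e-01  1.11163437e+00
 -4.67546056e-04  1.33733154e+00]
scene [316.06895982 186.74803903]
top [264.78967267 163.45484387]
```

View pics/a1.png

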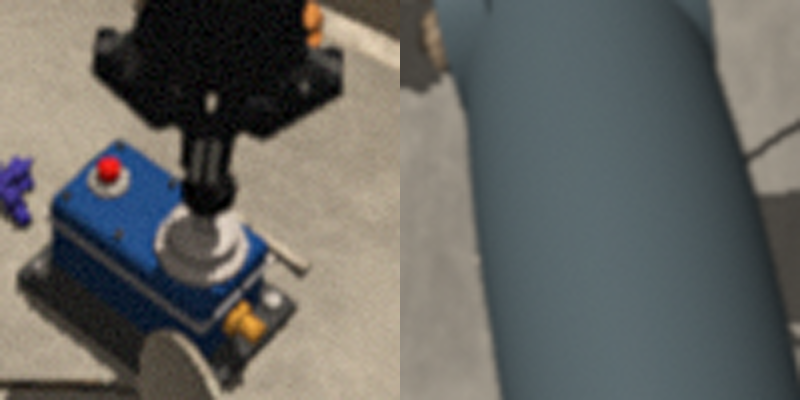

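Emit:
drive_tool --pt "0 0 5 0 0 0 0" --pt "0 0 10 0 0 0 0" --pt "0 0 10 0 0 0 0" --pt "0 0 10 0 0 0 0"

```text
clock: 3.2
position: [0.5128, 0.1822, 0.1664]
tool_rot: [0.974, 0.227, 0.0, 0.0]
force: [0.7, -0.5, -0.1]
finger_gap: -0.001
```

Emit:
drive_tool --pt "0 0 6 0 0 0 0" --pt "0 0 12 0 0 0 0" --pt "0 0 17 0 0 0 0" --pt "0 0 21 0 0 0 0" --pt "0 0 25 0 0 0 0" --pt "0 0 28 0 0 0 0" --pt "0 0 28 0 0 0 0"

```text
clock: 3.9
position: [0.5132, 0.1823, 0.1398]
tool_rot: [0.974, 0.227, 0.001, 0.0]
force: [-4.0, -1.1, 13.6]
finger_gap: 0.002
```

```bash
cat > look.py <<'E'
import sys
from rig import r
from h import *
o=r.observe();print(o["clock"],o["position"].round(4),o["force"].round(1))
c=r.capture("scene"); W=cloud(c)
crop(c,255,355,145,245,6,f"pics/{sys.argv[1]}.png")
hsv=cv2.cvtColor(c["pixels"],cv2.COLOR_BGR2HSV)
box=np.zeros(hsv.shape[:2],bool); box[160:205,280:306]=1
red=box&(hsv[...,1]>170)&(hsv[...,2]>90)&((hsv[...,0]<8)|(hsv[...,0]>172))
v,u=np.nonzero(red);print("pin rows",v.min(),v.max(),len(u),"z",np.percentile(W[red][:,2],[5,50,95]).round(4))
yel=box&(hsv[...,1]>120)&(hsv[...,2]>90)&(hsv[...,0]>18)&(hsv[...,0]<38); print("yellow",yel.sum())
blue=(hsv[...,0]>100)&(hsv[...,0]<118)&(hsv[...,1]>140)&(abs(W[...,2]-.09)<.012)&(abs(W[...,0]-.47)<.12)&(abs(W[...,1]-.19)<.1)
print("housing top",W[blue].mean(0).round(4),blue.sum())
E
python3 look.py p1
```

```text
3.9 [0.5132 0.1823 0.1398] [-4.  -1.1 13.6]
pin rows 184 189 24 z [0.1097 0.1132 0.1161]
yellow 0
housing top [0.4779 0.1772 0.0883] 598
```

View pics/p1.png

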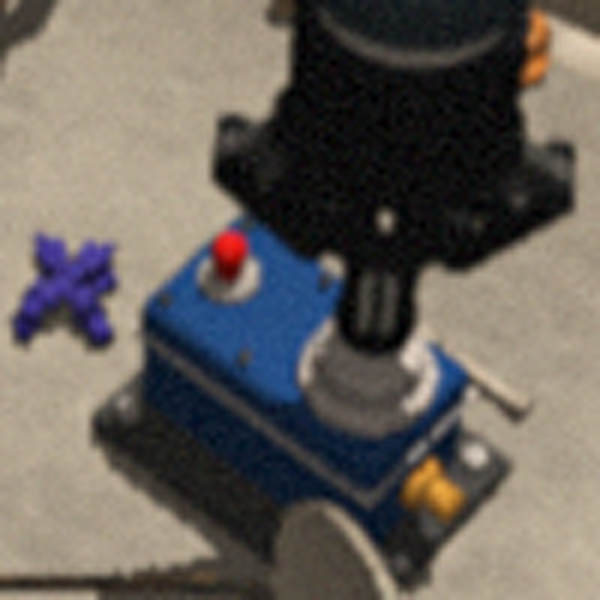

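Emit:
drive_tool --pt "0 0 2 0 0 0 0" --pt "0 0 4 0 0 0 0" --pt "0 0 6 0 0 0 0" --pt "0 0 7 0 0 0 0" --pt "0 0 7 0 0 0 0"

```text
clock: 4.45
position: [0.5133, 0.1823, 0.1349]
tool_rot: [0.974, 0.227, 0.002, 0.0]
force: [-8.2, -2.5, 25.3]
finger_gap: 0.003
```

```bash
python3 look.py p2
```

```text
4.45 [0.5133 0.1823 0.1349] [-8.2 -2.5 25.3]
pin rows 183 188 26 z [0.1122 0.1166 0.1184]
yellow 0
housing top [0.4789 0.1762 0.0882] 585
```

Emit:
drive_tool --pt "0 0 -8 0 0 0 0" --pt "0 0 -18 0 0 0 0" --pt "0 0 -28 0 0 0 0" --pt "0 0 -38 0 0 0 0" --pt "0 0 -38 0 0 0 0" --pt "0 0 -38 0 0 0 0" --pt "0 0 -38 0 0 0 0" --pt "0 0 -38 0 0 0 0"

```text
clock: 5.3
position: [0.5123, 0.182, 0.1686]
tool_rot: [0.974, 0.227, -0.001, 0.0]
force: [0.7, 0.1, 0.8]
finger_gap: -0.002
```

```bash
python3 look.py p3
```

```text
5.3 [0.5123 0.182  0.1686] [0.7 0.1 0.8]
pin rows 183 188 25 z [0.1105 0.1159 0.1181]
yellow 0
housing top [0.478  0.1769 0.0883] 598
```

View pics/p3.png

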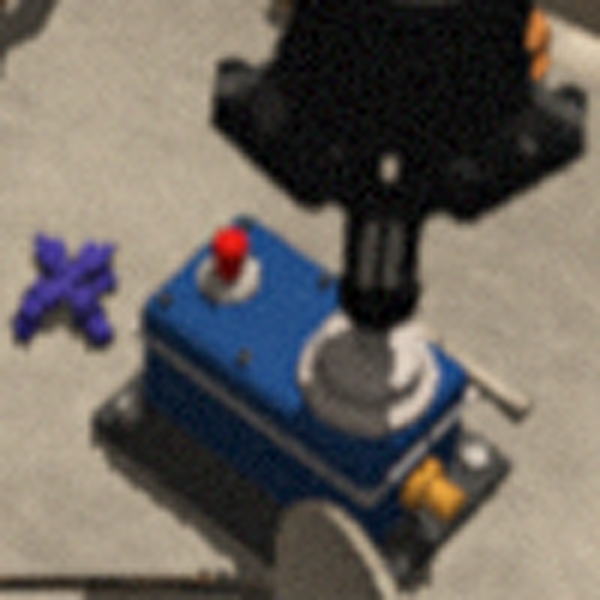

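Emit:
drive_tool --pt "0 0 8 0 0 0 0" --pt "0 0 16 0 0 0 0" --pt "0 0 24 0 0 0 0" --pt "-1 0 31 0 0 0 0" --pt "-1 -0.5 36 0 0 0 0" --pt "-1.3 -0.7 38 0 0 0 0" --pt "-1.3 -0.7 38 0 0 0 0" --pt "-1.3 -0.7 38 0 0 0 0"

```text
clock: 6.15
position: [0.5131, 0.1822, 0.1349]
tool_rot: [0.974, 0.227, 0.003, 0.001]
force: [-5.2, -2.0, 23.1]
finger_gap: 0.0
```

```bash
python3 look.py p4
```

```text
6.15 [0.5131 0.1822 0.1349] [-5.2 -2.  23.1]
pin rows 181 186 28 z [0.1201 0.1248 0.1766]
yellow 0
housing top [0.4785 0.1761 0.0882] 594
```

Full depth again, with less side load. I'll release, then do press 3.

Emit:
drive_tool --pt "1.3 0.7 -8 0 0 0 0" --pt "1.3 0.7 -18 0 0 0 0" --pt "1.3 0.7 -28 0 0 0 0" --pt "1.3 0.7 -38 0 0 0 0" --pt "1.3 0.7 -38 0 0 0 0" --pt "1.3 0.7 -38 0 0 0 0" --pt "1.3 0.7 -38 0 0 0 0" --pt "1.3 0.7 -38 0 0 0 0"

```text
clock: 7.0
position: [0.5123, 0.182, 0.1686]
tool_rot: [0.974, 0.227, -0.001, 0.0]
force: [-0.4, 0.5, 0.7]
finger_gap: -0.003
```

Emit:
drive_tool --pt "0 0 8 0 0 0 0" --pt "0 0 16 0 0 0 0" --pt "0 0 24 0 0 0 0" --pt "-1 0 31 0 0 0 0" --pt "-1 -0.5 36 0 0 0 0" --pt "-1.3 -0.7 38 0 0 0 0" --pt "-1.3 -0.7 38 0 0 0 0" --pt "-1.3 -0.7 38 0 0 0 0"

```text
clock: 7.8
position: [0.5131, 0.1823, 0.1349]
tool_rot: [0.974, 0.227, 0.003, 0.001]
force: [-5.8, -2.6, 24.3]
finger_gap: 0.001
```

```bash
python3 look.py p5
```

```text
7.8 [0.5131 0.1823 0.1349] [-5.8 -2.6 24.3]
pin rows 179 184 24 z [0.1293 0.132  0.2093]
yellow 0
housing top [0.4785 0.1762 0.0882] 595
```

View pics/p5.png

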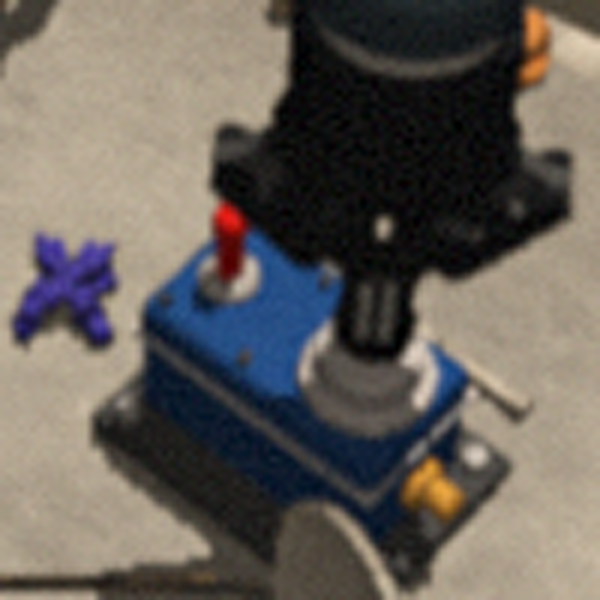

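Emit:
drive_tool --pt "1.3 0.7 -8 0 0 0 0" --pt "1.3 0.7 -18 0 0 0 0" --pt "1.3 0.7 -28 0 0 0 0" --pt "1.3 0.7 -38 0 0 0 0" --pt "1.3 0.7 -38 0 0 0 0" --pt "1.3 0.7 -38 0 0 0 0" --pt "1.3 0.7 -38 0 0 0 0" --pt "1.3 0.7 -38 0 0 0 0"

```text
clock: 8.65
position: [0.5123, 0.1821, 0.1686]
tool_rot: [0.974, 0.227, -0.001, 0.0]
force: [-0.0, -0.2, 0.2]
finger_gap: 0.001
```

Emit:
drive_tool --pt "0 0 8 0 0 0 0" --pt "0 0 16 0 0 0 0" --pt "0 0 24 0 0 0 0" --pt "-1 0 31 0 0 0 0" --pt "-1 -0.5 36 0 0 0 0" --pt "-1.3 -0.7 38 0 0 0 0" --pt "-1.3 -0.7 38 0 0 0 0" --pt "-1.3 -0.7 38 0 0 0 0"

```text
clock: 9.45
position: [0.5131, 0.1823, 0.1349]
tool_rot: [0.974, 0.227, 0.003, 0.001]
force: [-4.7, -2.9, 24.6]
finger_gap: -0.004
```

```bash
python3 look.py p6
```

```text
9.45 [0.5131 0.1823 0.1349] [-4.7 -2.9 24.6]
pin rows 178 189 14 z [0.1263 0.1387 0.2144]
yellow 3
housing top [0.4788 0.1764 0.0882] 590
```

View pics/p6.png

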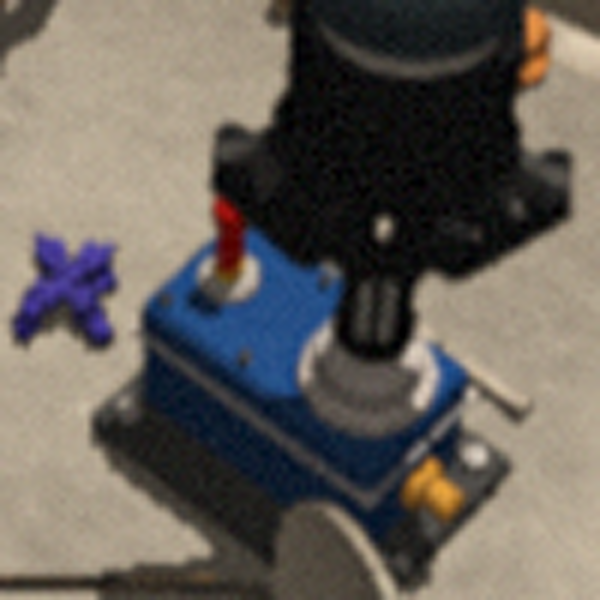

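Emit:
drive_tool --pt "1.3 0.7 -8 0 0 0 0" --pt "1.3 0.7 -18 0 0 0 0" --pt "1.3 0.7 -28 0 0 0 0" --pt "1.3 0.7 -38 0 0 0 0" --pt "1.3 0.7 -70 0 0 0 0" --pt "1.3 0.7 -110 0 0 0 0" --pt "1.3 0.7 -150 0 0 0 0" --pt "1.3 0.7 -180 0 0 0 0" --pt "1.3 0.7 -180 0 0 0 0" --pt "1.3 0.7 -180 0 0 0 0"

```text
clock: 10.5
position: [0.5132, 0.1823, 0.3115]
tool_rot: [0.974, 0.227, 0.001, 0.0]
force: [0.6, -0.1, -0.7]
finger_gap: 0.004
```

```bash
python3 look.py p7
python3 - <<'E'
from rig import r
from h import *
c=r.capture("scene");W=cloud(c);hsv=cv2.cvtColor(c["pixels"],cv2.COLOR_BGR2HSV)
cv2.imwrite("pics/full7.png",c["pixels"])
m=(abs(W[...,0]-.515)<.025)&(abs(W[...,1]-.181)<.025)&(W[...,2]>.15)&(W[...,2]<.17)
print("knob",W[m].mean(0).round(4),W[m].max(0).round(3),m.sum())
m=(abs(W[...,0]-.443)<.02)&(abs(W[...,1]-.196)<.02)&(W[...,2]>.11)&(W[...,2]<.17)
print("pin",W[m].mean(0).round(4),W[m].max(0).round(4),m.sum())
E
```

```text
10.5 [0.5132 0.1823 0.3115] [ 0.6 -0.1 -0.7]
pin rows 177 188 26 z [0.1354 0.1396 0.1421]
yellow 2
housing top [0.4782 0.1772 0.0882] 609
knob [0.5152 0.1808 0.154 ] [0.529 0.196 0.157] 129
pin [0.4453 0.1921 0.1308] [0.4515 0.1991 0.1443] 61
```

View pics/p7.png

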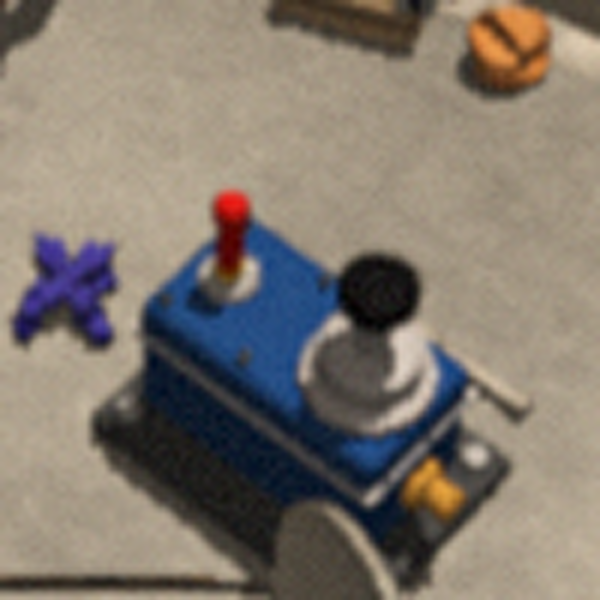

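View pics/full7.png

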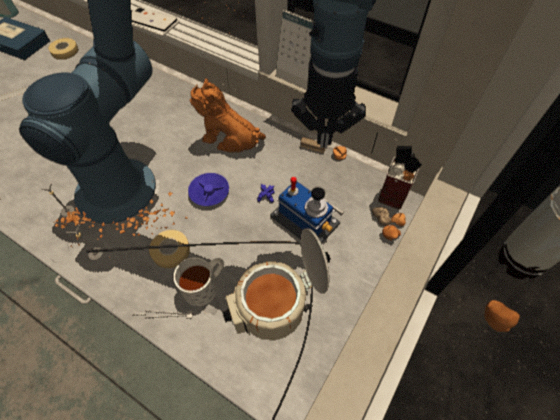

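A fifth press does no harm and makes sure the pin is on its stop.

Emit:
drive_tool --pt "0 0 40 0 0 0 0" --pt "0 0 80 0 0 0 0" --pt "0 0 120 0 0 0 0" --pt "0 0 142 0 0 0 0" --pt "0 0 142 0 0 0 0" --pt "0 0 142 0 0 0 0" --pt "0 0 150 0 0 0 0" --pt "0 0 158 0 0 0 0" --pt "0 0 166 0 0 0 0" --pt "-1 0 173 0 0 0 0" --pt "-1 -0.5 178 0 0 0 0" --pt "-1.3 -0.7 180 0 0 0 0" --pt "-1.3 -0.7 180 0 0 0 0" --pt "-1.3 -0.7 180 0 0 0 0"

```text
clock: 12.0
position: [0.5143, 0.1825, 0.135]
tool_rot: [0.974, 0.227, 0.004, 0.0]
force: [-1.5, -1.4, 16.2]
finger_gap: -0.006
```

Emit:
drive_tool --pt "1.3 0.7 -8 0 0 0 0" --pt "1.3 0.7 -18 0 0 0 0" --pt "1.3 0.7 -28 0 0 0 0" --pt "1.3 0.7 -38 0 0 0 0" --pt "1.3 0.7 -70 0 0 0 0" --pt "1.3 0.7 -110 0 0 0 0" --pt "1.3 0.7 -150 0 0 0 0" --pt "1.3 0.7 -180 0 0 0 0" --pt "1.3 0.7 -180 0 0 0 0" --pt "1.3 0.7 -180 0 0 0 0"

```text
clock: 13.0
position: [0.5131, 0.1823, 0.3117]
tool_rot: [0.974, 0.227, 0.001, 0.0]
force: [0.9, 0.4, -0.5]
finger_gap: 0.003
```

```bash
python3 look.py p8
python3 - <<'E'
from rig import r
from h import *
c=r.capture("scene");W=cloud(c)
m=(abs(W[...,0]-.515)<.025)&(abs(W[...,1]-.181)<.025)&(W[...,2]>.15)&(W[...,2]<.17)
print("knob",W[m].mean(0).round(4),W[m].max(0).round(3),m.sum())
m=(abs(W[...,0]-.443)<.02)&(abs(W[...,1]-.196)<.02)&(W[...,2]>.11)&(W[...,2]<.17)
print("pin",W[m].mean(0).round(4),W[m].max(0).round(4),m.sum())
E
```

```text
13.0 [0.5131 0.1823 0.3117] [ 0.9  0.4 -0.5]
pin rows 177 182 25 z [0.1362 0.1404 0.1428]
yellow 0
housing top [0.478  0.1774 0.0883] 607
knob [0.5151 0.1809 0.1539] [0.53  0.196 0.158] 130
pin [0.4452 0.1921 0.1304] [0.4506 0.1997 0.1431] 62
```

View pics/p8.png

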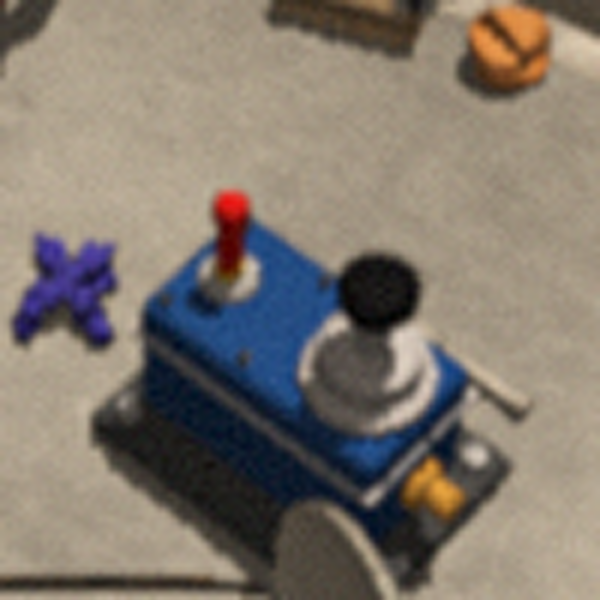

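The fifth press didn't raise the pin any further: its top is still at row 177, at z of about 0.142. The yellow band shows at the bezel near picture pixel (230, 270), and the knob is up at 0.155.

```bash
python3 -c "
from rig import r
print(r.finish_job())"
```

```text
the job is handed in; nothing more can be done
None
```

The pump is charged: the red pin is fully out, its yellow band shows, and the knob is back up. I handed the job in at about 13 s.

I made five full presses with the shut fingertips. Each went down to the hard stop at about 0.135 m with roughly 16–25 N, and the knob was let up completely after each one.

**What the last checks showed:**
- **Pin:** its tip stands at about 0.142 m, which is the fully-out height. The fifth press raised it no further, so it is on its stop.
- **Yellow band:** it can be seen in the picture at the foot of the pin. My colour mask found only 2–3 yellow pixels after the fourth press and none after the fifth, so this rests on the picture and the measured height.
- **Knob:** its top measured about 0.154–0.155 m, so it is up, and the arm is clear above it.
- **Pump and bystanders:** the pump housing stayed within about 1 mm between checks. I touched nothing else, and the other things looked in place in the pictures.

The two cameras disagreed by about 5 mm on the knob's x position, so I aimed at the average.

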